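Ink the stamp and hold it lined up over the ticket

ROBOT

A 6-joint arm with a two-finger parallel gripper is mounted at the origin on a cart in front of the work surface, level with it; the furniture and walls round the work are solid. World frame = base frame: x ahead of the robot, y to its left, z up, the work surface at z = 0. Lengths are in m, angles in degrees, forces in N, time in s.
With the tool pointing down it reaches from about 0.35 to 0.875 m from the base axis. Payload 4.2 kg.
Tool frame: the origin (TCP) lies on the centre line of the jaws, within the pads' length; the fingertips stand 25 mm ahead of it and the grasp point (between the pads) lies 6 mm ahead of it; z points along the fingers, y is the line along which they close (so a half turn about z gives the same grasp; the last joint's range is limited). The gripper opens to 87 mm and grips with 3 to 60 N. Pads are 19 mm wide; open, the fingers measure 117 mm over their backs; the gripper's body (75 mm by 190 mm) begins 51 mm behind the grasp point.
Start: joints at [79.847, 22.042, 0.453, 0, -68.411, -14.817], TCP at [0.264, 0.567, 0.248] pointing down, gripper open.
Joint ranges: [-179.83, 179.83], [-69.29, 118.12], [-61.27, 80.66], [-181.25, 117.63], [-171.15, -9.14], [-177.46, 177.46]. Speed limits (degrees/s): [159.86, 159.86, 180, 180, 180, 180].

INTERFACE

Orientations are given as a 3x3 rotation matrix whose columns are the frame's x, y, z axes.
In Python, from station import r gives the robot as it stands.
- The arm moves only by the tool move_arm, never from a script. Its argument "series" is a list of rows, each an object with "grip": the opening, from 0 (shut) to 1 (fully open); "xyz": the shift along the tool's x, y, z in mm, a list of three; "angular": the turn, a rotation vector about the tool's x, y, z in rad, a list of three. A call has 1 to 10 rows; each row is the pose to reach, as a shift and turn from the pose commanded when the call began, along the tool's axes at that moment; what a row does not reach only later rows make up. A row lasts 1/10 s, in which the tool goes at most 50 mm and 8.59 degrees, less where a joint would pass 70% of its speed; a pose out of reach is approached as far as the arm can. A call with a gripper value outside its range is refused whole. The fingers move at their own pace and stop on an object; the grip force is fixed at half the most. Time passes only in rows, so rows that repeat a pose let the fingers close. It gives the time, the measured TCP pose, the force, the opening and the grip force at its end, in the units of the state.
- r.sense(): the state, without advancing time (a new reading comes with each control period).
- r.capture(name): name is "side" or "top" or "wrist"; returns a dict with "img" (420x560x3 uint8, red, green, blue), "camera_matrix" (3x3 intrinsics, pixels), "k1" (the pictures are not rectified: a ray, as slopes to the right and down, at radius r is drawn at 1 + k1 r^2 times it, then the intrinsics apply), "rvec" (rotation vector, rad) and "tvec" (3), from world to camera coordinates, as OpenCV has them; the wrist camera has in their place "hand_eye" (4x4, takes a point from camera to tool coordinates, whose origin is the TCP and whose axes are the flange's). Camera axes: x right, y down, z forward; pixel columns grow to the right and rows downward; lengths in m; the calibration is good to about 2 mm. A picture is of the moment at which its call begins: read the wrist's pose just before it. There is no depth.
- r.finish_job(): hands the job in; it is judged then, once.
The state is a dict: "time_s": time; "joints": joint angles; "joint_velocities": joint speeds; "effort": joint torques, N m; "tcp_pos": TCP position; "ee_rot": TCP orientation; "wrist_force": force on the tool from outside, world axes, zero at the start; "moment": the same for the moment, N m; "gripper_width": opening from 0.0 (shut) to 1.0 (fully open); "gripper_force": force on a finger pad.
Only numpy, scipy, OpenCV 4.12 (cv2) and the standard library are available. Lean on these libraries where they do the work, as an engineer would, in place of code of your own. Each camera call takes 0.05 s, during which the arm holds its last target. There are 200 camera calls.

TASK

Pick up the rubber stamp, press its face flat on the open ink pad, then carry it past the tray of fruit and hold it about one centimetre above the paper ticket on the clipboard, centred over the large oblong frame, level and with the long side of the stamp along the long side of the frame. The inked stamp must not touch the clipboard, the ticket, the tray or the fruit, neither the fruit nor the sticker roll may be pushed out of place, and the program finishes while the gripper is still holding the stamp still in the air over the frame.

Things in the scene. Friction and masses are not known exactly. Their poses are not given: they have to be found in the camera images.
- stamp_mid (a point): middle of the wooden rubber stamp (half-way up, 35.5 mm above its printing face). The stamp is loose, 71 mm tall, stands on its face: an oblong block 30 mm (its x) by 56 mm (its y) and 22 mm high, above it a round turned handle up to 24 mm in diameter, from 22 to 71 mm above the face. z is up through the handle. About 50 g.
- stamp_face (a point): centre of the stamp's printing face (its underside), axes as above: x the short side (30 mm), y the long side (56 mm)
- stamp: the whole rubber stamp, origin at the centre of its printing face, axes as above
- pad: ink pad in a flat tin fixed to the table, 78 mm (x) by 118 mm (y), origin at the centre of its underside on the table; the rim is 11 mm high. Its hinged lid stands open along the +x side and leans back, rising to about 92 mm above the table. It may lie on the robot's left or right, the ticket on the other side.
- pad_face (a point): centre of the pad's inking surface, 9 mm above the table; the surface is solid and flat, 70 mm (x) by 110 mm (y), inside the 11 mm rim. y is its long side.
- ticket_board: clipboard with a paper ticket, fixed to the table, 114 mm (x) by 154 mm (y), origin at the centre of its underside; wooden board, paper surface 9.2 mm above the table, a steel clip up to 16 mm high along the +y end. On the ticket: a large oblong frame of dark lines towards the -y end (the target), a small 30 mm square frame and four ruled lines towards the clip.
- ticket_frame (a point): centre of the large oblong frame, on the paper surface (9.2 mm above the table). The frame is 70 mm along x (long side) by 44 mm along y; z up.
- sample_tray: plywood tray fixed to the table between pad and ticket, 250 mm (x) by 100 mm (y), walls 38 mm high, three compartments in a row along x; origin at the centre of its underside
- fruit_0: a loose kiwi fruit in the tray's nearest (to the robot) compartment, about 50 x 72 x 46 mm, top about 53 mm above the table; origin at its underside; leave alone
- fruit_1: a loose kiwi fruit in the tray's middle compartment, about 50 x 72 x 46 mm, top about 53 mm above the table; origin at its underside; leave alone
- fruit_2: a loose kiwi fruit in the tray's farthest compartment, about 50 x 72 x 46 mm, top about 53 mm above the table; origin at its underside; leave alone
- sticker_roll: loose roll of stickers lying flat, 76 mm across, 32 mm high, just in front of the tray; origin at the centre of its underside; leave alone
Things that resemble listed ones, but are neither listed nor needed, are in the scene too. What is shaped like the stamp but blue, red or yellow is not meant.

How it is judged:
By the outcome, as a careful person would: the job done as asked, in the order asked, and still so for the second after the job is handed in, while the arm keeps its last pose, push and grip.
It also fails if it takes over 45 s, if anything falls off the work surface, if the arm or the gripper's body presses on something with over 40 N, if the wrist force passes 120 N, or if a joint passes its speed limit or range.

## Working session

There is one attempt and no reset: what is moved stays moved. The work goes in short steps, Python scripts to look and compute and a tool call to move; the robot and the scene stay as the last step left them, time stands still between calls to the robot, and variables do not carry over. Pictures are saved under pics/ and viewed, at most 10 in all, crops included, and the job is handed in when it is done.

Besides the shell and the picture viewer there is one more tool, called after "Call:" by a JSON object that holds its "name" and its "arguments", one argument or row to a line. move_arm: Moves the arm, as the interface text tells. Its arguments: {"type":"object","properties":{"series":{"type":"array"}},"required":["series"]}

```bash
mkdir -p pics
cat > h.py <<'E'
import numpy as np, cv2
from station import r
def cap(n,f):
    s=r.sense(); c=r.capture(n); cv2.imwrite(f'pics/{f}.png',c['img'][:,:,::-1])
    d={k:np.array(c[k]) for k in c if k!='img'}; d['T']=np.r_[np.c_[s['ee_rot'],s['tcp_pos']],[[0,0,0,1]]]
    np.savez(f'pics/{f}.npz',**d); return c
def cam(f):
    d=np.load(f'pics/{f}.npz')
    if 'rvec' in d: 
        R=cv2.Rodrigues(d['rvec'])[0]; t=d['tvec'].ravel()
    else:
        M=np.linalg.inv(d['T']@d['hand_eye']); R=M[:3,:3]; t=M[:3,3]
    return R,t,d['camera_matrix'],float(d['k1'])
def pix(f,uv,z):
    R,t,K,k=cam(f); o=[]
    for (u,v) in uv:
        q=np.array([(u-K[0,2])/K[0,0],(v-K[1,2])/K[1,1]]); p=q.copy()
        for _ in range(20): p=q/(1+k*(p@p))
        ray=R.T@np.r_[p,1]; c=-R.T@t; o.append(c+ray*(z-c[2])/ray[2])
    return np.array(o)
def proj(f,P):
    R,t,K,k=cam(f); X=np.atleast_2d(P)@R.T+t; p=X[:,:2]/X[:,2:]; p=p*(1+k*(p**2).sum(1,keepdims=True))
    return p*[K[0,0],K[1,1]]+[K[0,2],K[1,2]]
E
python3 - <<'E'
from h import *
for n in['top','side','wrist']: cap(n,n+'0')
s=r.sense();print(s)
E
```

```text
{'time_s': 0.15, 'joints': array([ 7.98490602e+01,  2.20805725e+01,  3.98004120e-01, -1.91531857e-02,
       -6.84113793e+01, -1.48169734e+01]), 'joint_velocities': array([-0.01756952, -0.12554093,  0.26402844,  0.18743824,  0.08509001,
       -0.04451193]), 'effort': array([-2.39655556e-04, -3.91051197e+01,  1.87587297e+01,  4.22242641e+00,
        1.23694504e-02, -1.34796214e-04]), 'tcp_pos': array([0.26363196, 0.56622611, 0.24671687]), 'ee_rot': array([[ 9.06492323e-01, -4.22221879e-01, -5.94949989e-04],
       [-4.22222281e-01, -9.06490990e-01, -1.55922775e-03],
       [ 1.19023264e-04,  1.66462912e-03, -9.99998607e-01]]), 'wrist_force': array([ 0.60303014, -0.10854599, -0.19422033]), 'moment': array([ 0.00379145, -0.00078408, -0.01620357]), 'gripper_force': 0.0, 'gripper_width': 0.9968954791698631}
```

View pics/top0.png

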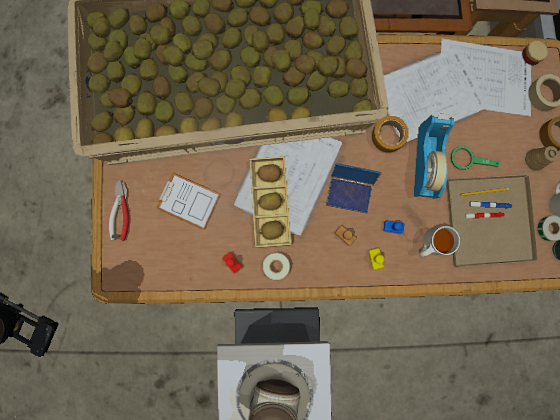

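View pics/side0.png

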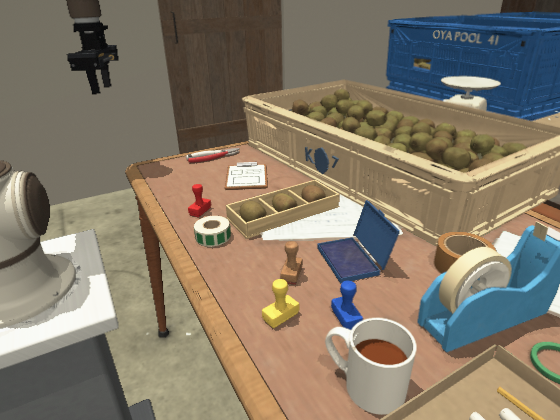

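Top view: stamp-shaped things are at (345,235) wooden brown, (232,262) red, (377,259) yellow and (394,227) blue. The wooden one fits the description. The pad is at (350,190) with its lid at the far side, the ticket at (190,200), the tray at (271,202) and the roll at (277,266). I'll confirm in a crop.

Run:
```python
from h import *
a=cv2.imread('pics/top0.png')
c1=cv2.resize(a[150:250,320:400],None,fx=5,fy=5,interpolation=cv2.INTER_CUBIC)
c2=cv2.resize(a[150:250,150:230],None,fx=5,fy=5,interpolation=cv2.INTER_CUBIC)
cv2.imwrite('pics/c.png',np.hstack([c1[:,:400],c2[:,:400]]))
print(pix('top0',[(345,235)],.035),pix('top0',[(350,190)],.009),pix('top0',[(190,200),(183,210)],.009),pix('top0',[(271,202),(250,160),(285,158),(292,245),(254,246)],.038))
```

```text
[[ 0.45145195 -0.20865207  0.035     ]] [[ 0.58075308 -0.23138766  0.009     ]] [[0.56287642 0.22757283 0.009     ]
 [0.53458199 0.24791908 0.009     ]] [[ 0.54819196 -0.00519001  0.038     ]
 [ 0.66853158  0.05144294  0.038     ]
 [ 0.67184403 -0.04715552  0.038     ]
 [ 0.42742751 -0.06058332  0.038     ]
 [ 0.42714042  0.04436615  0.038     ]]
```

View pics/c.png

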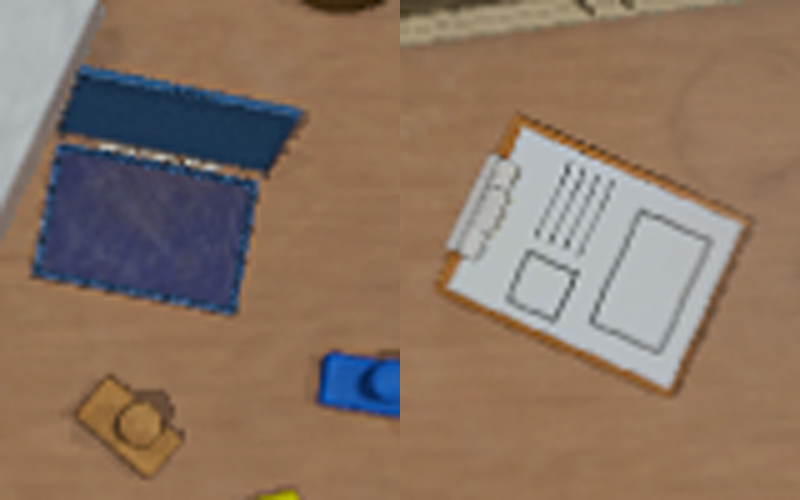

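The crop confirms the wooden, uncoloured stamp: handle at crop (140,422), block corners (108,378), (185,436), (147,478), (74,413). The pad tin has corners (60,145), (260,180), (237,313), (35,275). The frame has corners (642,210), (711,240), (661,353), (592,325), with the clip to the left.

Run:
```python
from h import *
def q(name,pts,z,off):
    P=pix('top0',[(x/5-.4+off,y/5-.4+150) for x,y in pts],z); print(name,P.mean(0).round(4))
    for i in range(len(P)):
        if len(P)>1:
            e=P[(i+1)%len(P)]-P[i]; print('   ',(np.hypot(*e[:2])*1e3).round(1),np.degrees(np.arctan2(e[1],e[0])).round(1))
q('handle',[(140,422)],.068,320)
q('block',[(108,378),(185,436),(147,478),(74,413)],.022,320)
q('pad',[(60,145),(260,180),(237,313),(35,275)],.011,320)
q('frame',[(242,210),(311,240),(261,353),(192,325)],.0092,150)
q('board',[(120,115),(350,220),(277,395),(36,292)],.008,150)
```

```text
handle [ 0.4528 -0.2112  0.068 ]
block [ 0.4523 -0.2113  0.022 ]
    54.1 -128.5
    32.0 135.8
    54.8 46.8
    27.6 -46.0
pad [ 0.5655 -0.2283  0.011 ]
    116.8 -101.2
    78.1 167.7
    117.5 78.0
    76.4 -12.8
frame [0.545  0.1991 0.0092]
    43.7 -114.8
    70.5 155.5
    43.1 66.9
    71.7 -24.0
board [0.5614 0.2319 0.008 ]
    148.3 -115.9
    108.2 156.7
    152.7 65.9
    112.8 -25.7
```

```bash
cat >> h.py <<'E'
def go(p,yaw):
    from scipy.spatial.transform import Rotation as Ro
    s=r.sense(); R=np.array(s['ee_rot']); y=np.radians(yaw)
    c,d=np.cos(y),np.sin(y); G=np.array([[c,d,0],[d,-c,0],[0,0,-1.]])
    print('t',s['time_s'],'tcp',s['tcp_pos'].round(4),'yaw',np.degrees(np.arctan2(R[1,0],R[0,0])).round(2),'F',s['wrist_force'].round(1),'w',round(s['gripper_width'],3),'j',s['joints'].round(0))
    print(' xyz',(R.T@(np.array(p)-s['tcp_pos'])*1e3).round(1),'ang',Ro.from_matrix(R.T@G).as_rotvec().round(4))
E
python3 -c "
from h import *
go([.4525,-.2112,.2],-43)"
```

```text
t 0.15 tcp [0.2636 0.5662 0.2467] yaw -24.97 F [ 0.6 -0.1 -0.2] w 0.997 j [ 80.  22.   0.  -0. -68. -15.]
 xyz [499.4 624.9  47.8] ang [ 0.0016 -0.0004  0.3146]
```

Call:
{"name": "move_arm", "arguments": {
  "series": [
    {"grip":1,"xyz":[25,31,2],"angular":[0,0,0.016]},
    {"grip":1,"xyz":[50,62,4],"angular":[0,0,0.03]},
    {"grip":1,"xyz":[75,94,6],"angular":[0,0,0.047]},
    {"grip":1,"xyz":[100,125,8],"angular":[0,0,0.06]},
    {"grip":1,"xyz":[125,156,10],"angular":[0,0,0.08]},
    {"grip":1,"xyz":[150,187,12],"angular":[0,0,0.095]},
    {"grip":1,"xyz":[175,218,14],"angular":[0,0,0.11]},
    {"grip":1,"xyz":[200,250,16],"angular":[0,0,0.126]},
    {"grip":1,"xyz":[225,281,18],"angular":[0,0,0.14]},
    {"grip":1,"xyz":[250,312,20],"angular":[0,0,0.157]}
  ]
}}

```text
time_s: 1.15
tcp_pos: [0.3586, 0.1765, 0.2275]
ee_rot: [[0.829, -0.559, 0.0], [-0.559, -0.829, 0.0], [-0.0, -0.0, -1.0]]
wrist_force: [1.2, 0.6, -0.6]
gripper_width: 1.0
gripper_force: 0.0
```

```bash
python3 -c "
from h import *
go([.4525,-.2112,.2],-43)"
```

```text
t 1.15 tcp [0.3586 0.1765 0.2275] yaw -33.97 F [ 1.2  0.6 -0.6] w 1.0 j [ 50.   0. -30.  -0. -59.   6.]
 xyz [294.5 269.1  27.4] ang [-0.0002  0.      0.1576]
```

Call:
{"name": "move_arm", "arguments": {
  "series": [
    {"grip":1,"xyz":[33,30,3],"angular":[0,0,0.017]},
    {"grip":1,"xyz":[66,60,6],"angular":[0,0,0.035]},
    {"grip":1,"xyz":[99,90,9],"angular":[0,0,0.052]},
    {"grip":1,"xyz":[132,120,12],"angular":[0,0,0.07]},
    {"grip":1,"xyz":[165,150,15],"angular":[0,0,0.087]},
    {"grip":1,"xyz":[198,180,18],"angular":[0,0,0.105]},
    {"grip":1,"xyz":[230,210,21],"angular":[0,0,0.122]},
    {"grip":1,"xyz":[262,240,24],"angular":[0,0,0.14]},
    {"grip":1,"xyz":[292,267,27],"angular":[0,0,0.157]},
    {"grip":1,"xyz":[292,267,27],"angular":[0,0,0.157]}
  ]
}}

```text
time_s: 2.15
tcp_pos: [0.4521, -0.2099, 0.1995]
ee_rot: [[0.728, -0.686, -0.001], [-0.686, -0.728, -0.0], [-0.001, 0.001, -1.0]]
wrist_force: [-1.1, 0.6, 0.0]
gripper_width: 1.0
gripper_force: 0.0
```

```bash
python3 -c "
from h import *
cap('wrist','w1')
go([.4525,-.2112,.054],-43)
print(proj('w1',[[.4525,-.2112,.071],[.4525,-.2112,.022]]))"
```

```text
t 2.2 tcp [ 0.4514 -0.2082  0.1996] yaw -43.21 F [-0.2  0.5  0. ] w 0.999 j [ -6.  12. -21.  -0. -57.  53.]
 xyz [  3.1   1.3 145.5] ang [ 0.001   0.0017 -0.0037]
[[281.54134165 210.14204488]
 [281.39481777 195.93662603]]
```

View pics/w1.png

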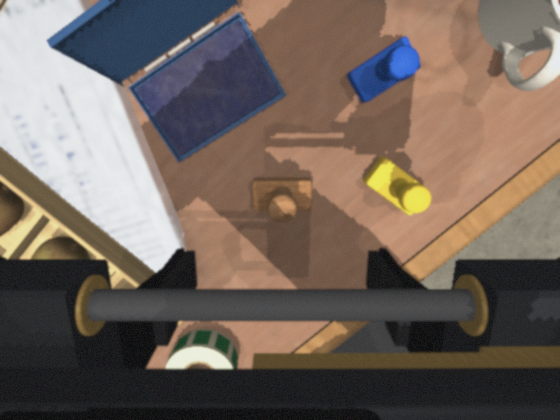

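The wrist view shows the wooden stamp with its block centre at about (282,194) and handle at (283,203), within 2 mm of prediction and square to the jaws. I'll descend.

Call:
{"name": "move_arm", "arguments": {
  "series": [
    {"grip":1,"xyz":[2,1,25],"angular":[0,0,0]},
    {"grip":1,"xyz":[2,1,50],"angular":[0,0,0]},
    {"grip":1,"xyz":[2,1,70],"angular":[0,0,0]},
    {"grip":1,"xyz":[2,1,85],"angular":[0,0,0]},
    {"grip":1,"xyz":[2,1,95],"angular":[0,0,0]},
    {"grip":1,"xyz":[2,1,95],"angular":[0,0,0]},
    {"grip":1,"xyz":[2,1,95],"angular":[0,0,0]}
  ]
}}

```text
time_s: 2.9
tcp_pos: [0.4529, -0.2081, 0.1061]
ee_rot: [[0.733, -0.681, 0.001], [-0.681, -0.733, -0.0], [0.001, -0.0, -1.0]]
wrist_force: [-0.1, 1.1, -0.1]
gripper_width: 1.001
gripper_force: 0.0
```

```bash
python3 -c "
from h import *
go([.4525,-.2112,.054],-43)"
```

```text
t 2.9 tcp [ 0.4529 -0.2081  0.1061] yaw -42.9 F [-0.1  1.1 -0.1] w 1.001 j [ -6.  19. -28.   0. -43.  53.]
 xyz [ 1.7  2.6 52.1] ang [-0.0003 -0.0008  0.0017]
```

Call:
{"name": "move_arm", "arguments": {
  "series": [
    {"grip":1,"xyz":[2,3,15],"angular":[0,0,0]},
    {"grip":1,"xyz":[2,3,28],"angular":[0,0,0]},
    {"grip":1,"xyz":[2,3,40],"angular":[0,0,0]},
    {"grip":1,"xyz":[2,3,47],"angular":[0,0,0]},
    {"grip":1,"xyz":[2,3,52],"angular":[0,0,0]},
    {"grip":1,"xyz":[2,3,52],"angular":[0,0,0]},
    {"grip":0.6,"xyz":[2,3,52],"angular":[0,0,0]},
    {"grip":0.4,"xyz":[2,3,52],"angular":[0,0,0]},
    {"grip":0.3,"xyz":[2,3,52],"angular":[0,0,0]},
    {"grip":0.2,"xyz":[2,3,52],"angular":[0,0,0]}
  ]
}}

```text
time_s: 3.9
tcp_pos: [0.4521, -0.2121, 0.0538]
ee_rot: [[0.732, -0.681, 0.001], [-0.681, -0.732, -0.0], [0.001, -0.0, -1.0]]
wrist_force: [0.1, -0.5, 0.9]
gripper_width: 0.725
gripper_force: 0.0
```

Call:
{"name": "move_arm", "arguments": {
  "series": [
    {"grip":0,"xyz":[0,0,0],"angular":[0,0,0]},
    {"grip":0,"xyz":[0,0,0],"angular":[0,0,0]},
    {"grip":0,"xyz":[0,0,0],"angular":[0,0,0]},
    {"grip":0,"xyz":[0,0,0],"angular":[0,0,0]},
    {"grip":0,"xyz":[0,0,0],"angular":[0,0,0]}
  ]
}}

```text
time_s: 4.4
tcp_pos: [0.452, -0.212, 0.0535]
ee_rot: [[0.732, -0.681, 0.0], [-0.681, -0.732, -0.0], [0.0, -0.0, -1.0]]
wrist_force: [0.1, 0.2, 0.6]
gripper_width: 0.264
gripper_force: 0.5
```

```bash
python3 -c "
from h import *
go([.4525,-.2112,.13],-43)"
```

```text
t 4.4 tcp [ 0.452  -0.212   0.0535] yaw -42.96 F [0.1 0.2 0.6] w 0.264 j [ -6.  24. -31.  -0. -36.  54.]
 xyz [ -0.2  -0.9 -76.5] ang [-0.0001 -0.0001  0.0007]
```

Call:
{"name": "move_arm", "arguments": {
  "series": [
    {"grip":0,"xyz":[0,0,0],"angular":[0,0,0]},
    {"grip":0,"xyz":[0,0,0],"angular":[0,0,0]},
    {"grip":0,"xyz":[0,0,0],"angular":[0,0,0]},
    {"grip":0,"xyz":[0,0,-8],"angular":[0,0,0]},
    {"grip":0,"xyz":[0,0,-22],"angular":[0,0,0]},
    {"grip":0,"xyz":[0,0,-40],"angular":[0,0,0]},
    {"grip":0,"xyz":[0,0,-58],"angular":[0,0,0]},
    {"grip":0,"xyz":[0,0,-70],"angular":[0,0,0]},
    {"grip":0,"xyz":[0,0,-76],"angular":[0,0,0]},
    {"grip":0,"xyz":[0,0,-76],"angular":[0,0,0]}
  ]
}}

```text
time_s: 5.4
tcp_pos: [0.4524, -0.2121, 0.1306]
ee_rot: [[0.732, -0.681, 0.002], [-0.681, -0.732, -0.0], [0.002, -0.001, -1.0]]
wrist_force: [0.1, 0.7, -0.9]
gripper_width: 0.255
gripper_force: 29.7
```

```bash
python3 -c "
from h import *
cap('wrist','w2'); cap('side','s2')
a=cv2.imread('pics/w2.png');b=cv2.imread('pics/s2.png')
b=cv2.resize(b[140:330,230:430],(400,380),interpolation=cv2.INTER_CUBIC)
a=cv2.resize(a[120:330,150:410],(400,323))
print(r.sense()['gripper_force'])
cv2.imwrite('pics/c2.png',np.hstack([a[:323],b[:323]]))
go([.5655,-.2283,.12],-12)"
```

```text
29.701764894421387
t 5.5 tcp [ 0.4515 -0.2119  0.1292] yaw -42.97 F [ 0.3  0.3 -0.9] w 0.252 j [ -6.  17. -26.  -0. -47.  54.]
 xyz [ 94.6 -65.7   9.2] ang [ 0.      0.0007 -0.5406]
```

View pics/c2.png

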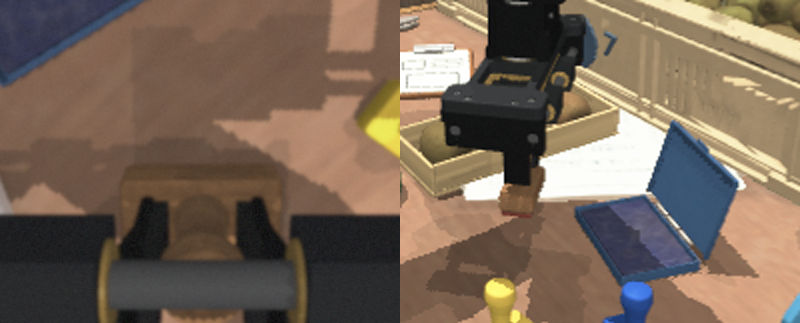

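The stamp is held square and level: block front edge horizontal in the wrist crop, jaws on the handle. Next, over the pad.

Call:
{"name": "move_arm", "arguments": {
  "series": [
    {"grip":0,"xyz":[10,-7,0],"angular":[0,0,-0.06]},
    {"grip":0,"xyz":[25,-17,0],"angular":[0,0,-0.14]},
    {"grip":0,"xyz":[42,-29,0],"angular":[0,0,-0.24]},
    {"grip":0,"xyz":[60,-41,2],"angular":[0,0,-0.34]},
    {"grip":0,"xyz":[76,-53,4],"angular":[0,0,-0.44]},
    {"grip":0,"xyz":[88,-61,7],"angular":[0,0,-0.51]},
    {"grip":0,"xyz":[94.5,-65.5,9],"angular":[0,0,-0.54]},
    {"grip":0,"xyz":[94.5,-65.5,9],"angular":[0,0,-0.54]},
    {"grip":0,"xyz":[94.5,-65.5,9],"angular":[0,0,-0.54]}
  ]
}}

```text
time_s: 6.4
tcp_pos: [0.5649, -0.2284, 0.1194]
ee_rot: [[0.978, -0.209, -0.002], [-0.209, -0.978, 0.001], [-0.003, 0.0, -1.0]]
wrist_force: [0.4, 0.4, -1.4]
gripper_width: 0.253
gripper_force: 29.7
```

```bash
python3 -c "
from h import *
go([.5655,-.2283,.0645],-12)"
```

```text
t 6.4 tcp [ 0.5649 -0.2284  0.1194] yaw -12.07 F [ 0.4  0.4 -1.4] w 0.253 j [ -7.  27. -11.  -0. -52.  85.]
 xyz [ 0.7 -0.2 54.9] ang [ 0.      0.0025 -0.0013]
```

Call:
{"name": "move_arm", "arguments": {
  "series": [
    {"grip":0,"xyz":[0.5,0,12],"angular":[0,0.002,0]},
    {"grip":0,"xyz":[0.5,0,26],"angular":[0,0.002,0]},
    {"grip":0,"xyz":[0.5,0,38],"angular":[0,0.002,0]},
    {"grip":0,"xyz":[0.5,0,47],"angular":[0,0.002,0]},
    {"grip":0,"xyz":[0.5,0,52],"angular":[0,0.002,0]},
    {"grip":0,"xyz":[0.5,0,53],"angular":[0,0.002,0]},
    {"grip":0,"xyz":[0.5,0,53],"angular":[0,0.002,0]}
  ]
}}

```text
time_s: 7.1
tcp_pos: [0.5664, -0.2287, 0.0675]
ee_rot: [[0.978, -0.208, 0.002], [-0.208, -0.978, -0.001], [0.002, 0.0, -1.0]]
wrist_force: [-0.4, -0.7, -0.5]
gripper_width: 0.253
gripper_force: 29.7
```

Call:
{"name": "move_arm", "arguments": {
  "series": [
    {"grip":0,"xyz":[0,0,1],"angular":[0,0,0]},
    {"grip":0,"xyz":[0,0,2],"angular":[0,0,0]},
    {"grip":0,"xyz":[0,0,3],"angular":[0,0,0]},
    {"grip":0,"xyz":[0,0,4],"angular":[0,0,0]},
    {"grip":0,"xyz":[0,0,4],"angular":[0,0,0]}
  ]
}}

```text
time_s: 7.6
tcp_pos: [0.5661, -0.2286, 0.0634]
ee_rot: [[0.978, -0.208, 0.002], [-0.208, -0.978, -0.0], [0.002, -0.0, -1.0]]
wrist_force: [0.1, -0.2, -0.7]
gripper_width: 0.253
gripper_force: 29.7
```

Call:
{"name": "move_arm", "arguments": {
  "series": [
    {"grip":0,"xyz":[0,0,0.7],"angular":[0,0,0]},
    {"grip":0,"xyz":[0,0,1.3],"angular":[0,0,0]},
    {"grip":0,"xyz":[0,0,2],"angular":[0,0,0]},
    {"grip":0,"xyz":[0,0,2],"angular":[0,0,0]},
    {"grip":0,"xyz":[0,0,2],"angular":[0,0,0]}
  ]
}}

```text
time_s: 8.1
tcp_pos: [0.5666, -0.2286, 0.0626]
ee_rot: [[0.978, -0.208, 0.003], [-0.208, -0.978, -0.001], [0.003, 0.0, -1.0]]
wrist_force: [-1.2, 1.6, 6.4]
gripper_width: 0.249
gripper_force: 29.8
```

Call:
{"name": "move_arm", "arguments": {
  "series": [
    {"grip":0,"xyz":[0,0,0.7],"angular":[0,0,0]},
    {"grip":0,"xyz":[0,0,1.4],"angular":[0,0,0]},
    {"grip":0,"xyz":[0,0,1.4],"angular":[0,0,0]},
    {"grip":0,"xyz":[0,0,1.4],"angular":[0,0,0]},
    {"grip":0,"xyz":[0,0,1.4],"angular":[0,0,0]}
  ]
}}

```text
time_s: 8.6
tcp_pos: [0.5668, -0.2285, 0.0625]
ee_rot: [[0.978, -0.207, 0.004], [-0.207, -0.978, -0.001], [0.004, 0.0, -1.0]]
wrist_force: [-3.6, 2.8, 11.0]
gripper_width: 0.252
gripper_force: 29.8
```

```bash
python3 -c "
from h import *
cap('wrist','w3'); 
go([.566,-.2283,.16],-12)"
```

```text
t 8.65 tcp [ 0.5668 -0.2285  0.0624] yaw -11.97 F [-4.   2.8 12. ] w 0.248 j [ -7.  31. -14.   0. -44.  85.]
 xyz [ -0.5   0.  -97.6] ang [ 0.0004 -0.0037  0.0006]
```

View pics/w3.png

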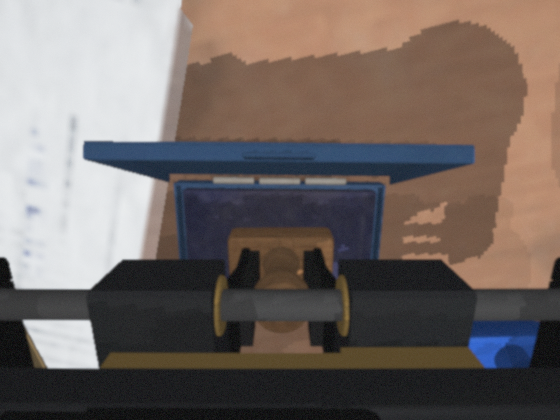

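The stamp sits square inside the tin, block edge level at row 227 and rim at columns 178–385, pressed at about 12 N. Lift and carry.

Call:
{"name": "move_arm", "arguments": {
  "series": [
    {"grip":0,"xyz":[0,0,-3],"angular":[0,0,0]},
    {"grip":0,"xyz":[0,0,-12],"angular":[0,0,0]},
    {"grip":0,"xyz":[0,0,-28],"angular":[0,0,0]},
    {"grip":0,"xyz":[0,0,-48],"angular":[0,0,0]},
    {"grip":0,"xyz":[0,0,-68],"angular":[0,0,0]},
    {"grip":0,"xyz":[0,0,-84],"angular":[0,0,0]},
    {"grip":0,"xyz":[0,0,-95],"angular":[0,0,0]},
    {"grip":0,"xyz":[0,0,-100],"angular":[0,0,0]},
    {"grip":0,"xyz":[0,0,-100],"angular":[0,0,0]}
  ]
}}

```text
time_s: 9.55
tcp_pos: [0.5662, -0.2286, 0.1605]
ee_rot: [[0.978, -0.208, 0.003], [-0.208, -0.978, -0.0], [0.003, -0.0, -1.0]]
wrist_force: [0.6, -0.8, 0.2]
gripper_width: 0.252
gripper_force: 29.8
```

```bash
python3 -c "
from h import *
go([.545,.1991,.16],65.5)"
```

```text
t 9.55 tcp [ 0.5662 -0.2286  0.1605] yaw -12.03 F [ 0.6 -0.8  0.2] w 0.252 j [ -7.  25.  -9.   0. -56.  85.]
 xyz [-1.098e+02 -4.139e+02  3.000e-01] ang [ 0.0018 -0.0025 -1.3531]
```

Call:
{"name": "move_arm", "arguments": {
  "series": [
    {"grip":0,"xyz":[-2,-8,0],"angular":[0,0,-0.025]},
    {"grip":0,"xyz":[-6,-24,0],"angular":[0,0,-0.08]},
    {"grip":0,"xyz":[-12,-46,0],"angular":[0,0,-0.15]},
    {"grip":0,"xyz":[-19,-71,0],"angular":[0,0,-0.23]},
    {"grip":0,"xyz":[-26,-98,0],"angular":[0,0,-0.32]},
    {"grip":0,"xyz":[-33,-125,0],"angular":[0,0,-0.41]},
    {"grip":0,"xyz":[-40,-152,0],"angular":[0,0,-0.5]},
    {"grip":0,"xyz":[-47,-179,0],"angular":[0,0,-0.59]},
    {"grip":0,"xyz":[-54,-204,0],"angular":[0,0,-0.67]},
    {"grip":0,"xyz":[-60,-226,0],"angular":[0,0,-0.74]}
  ]
}}

```text
time_s: 10.55
tcp_pos: [0.5534, 0.0074, 0.1594]
ee_rot: [[0.859, 0.512, 0.001], [0.512, -0.859, -0.001], [0.0, 0.001, -1.0]]
wrist_force: [0.3, -0.4, -0.7]
gripper_width: 0.25
gripper_force: 29.8
```

```bash
python3 -c "
from h import *
go([.545,.1991,.16],65.5)"
```

```text
t 10.55 tcp [0.5534 0.0074 0.1594] yaw 30.77 F [ 0.3 -0.4 -0.7] w 0.25 j [ 18.  20. -17.   0. -53. 103.]
 xyz [  90.9 -169.    -0.7] ang [ 0.0008 -0.     -0.6061]
```

Call:
{"name": "move_arm", "arguments": {
  "series": [
    {"grip":0,"xyz":[11,-20,0],"angular":[0,0,-0.075]},
    {"grip":0,"xyz":[23,-42,0],"angular":[0,0,-0.15]},
    {"grip":0,"xyz":[35,-65,0],"angular":[0,0,-0.23]},
    {"grip":0,"xyz":[48,-89,0],"angular":[0,0,-0.32]},
    {"grip":0,"xyz":[60,-112,0],"angular":[0,0,-0.4]},
    {"grip":0,"xyz":[72,-134,0],"angular":[0,0,-0.48]},
    {"grip":0,"xyz":[82,-152,0],"angular":[0,0,-0.545]},
    {"grip":0,"xyz":[88,-164,0],"angular":[0,0,-0.59]},
    {"grip":0,"xyz":[91,-169,0],"angular":[0,0,-0.606]},
    {"grip":0,"xyz":[91,-169,0],"angular":[0,0,-0.606]}
  ]
}}

```text
time_s: 11.55
tcp_pos: [0.547, 0.1974, 0.1596]
ee_rot: [[0.42, 0.908, 0.001], [0.908, -0.42, -0.001], [-0.0, 0.002, -1.0]]
wrist_force: [0.1, 1.2, -0.9]
gripper_width: 0.252
gripper_force: 29.8
```

Call:
{"name": "move_arm", "arguments": {
  "series": [
    {"grip":0,"xyz":[0,0,0],"angular":[0,0,0]},
    {"grip":0,"xyz":[0,0,0],"angular":[0,0,0]},
    {"grip":0,"xyz":[0,0,0],"angular":[0,0,0]}
  ]
}}

```text
time_s: 11.85
tcp_pos: [0.5475, 0.196, 0.16]
ee_rot: [[0.422, 0.907, 0.002], [0.907, -0.422, -0.0], [0.0, 0.002, -1.0]]
wrist_force: [-0.2, 0.0, -0.5]
gripper_width: 0.25
gripper_force: 29.8
```

```bash
python3 -c "
from h import *
cap('wrist','w4'); 
go([.545,.1991,.11],65.5)
y=np.radians(-24.5);a=np.array([np.cos(y),np.sin(y),0]);b=np.array([-a[1],a[0],0])
print(proj('w4',[np.array([.545,.1991,.0092])+i*.035*a+j*.022*b for i,j in((1,1),(1,-1),(-1,-1),(-1,1))]).round(0))"
```

```text
t 11.9 tcp [0.5475 0.1961 0.16  ] yaw 65.04 F [-0.5  1.2 -1.3] w 0.252 j [ 36.  22. -13.   0. -55. 119.]
 xyz [ 1.6 -3.7 50. ] ang [ 0.0019 -0.0004 -0.0081]
[[319. 177.]
 [318. 227.]
 [238. 228.]
 [235. 178.]]
```

View pics/w4.png

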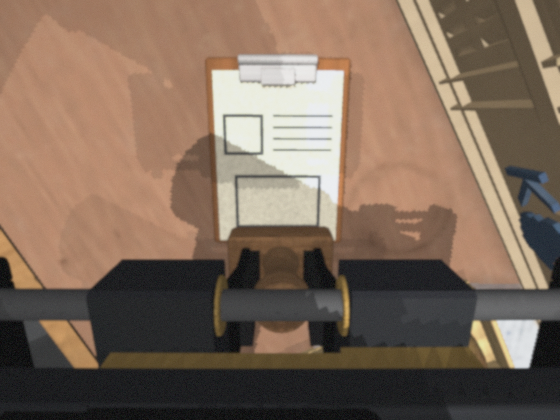

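The frame's top corners are at (236,177) and (320,176), against predicted (235,178) and (319,177), so the estimate holds within 1 mm. The stamp block edge is at row 228, columns 230–333. I'll check the stamp's position in the hand from that edge.

```bash
python3 -c "
from h import *
d=np.load('pics/w4.npz');T=d['T']
print(proj('w4',[(T@[x,y,.0315,1])[:3] for x in(.013,.015,.017) for y in(-.028,.028)]).round(1))
a=cv2.imread('pics/w4.png').astype(int)
print(a[215:245:2,282]); print(a[238,222:240]); print(a[238,326:342])
"
```

```text
[[228.3 239.6]
 [336.6 239.4]
 [228.1 235.9]
 [336.7 235.7]
 [227.9 232.2]
 [336.9 232. ]]
[[178 199 205]
 [178 198 205]
 [175 197 203]
 [174 196 203]
 [163 183 189]
 [102 112 117]
 [ 53  65  82]
 [ 48  66  87]
 [ 44  64  82]
 [ 46  66  89]
 [ 53  71  95]
 [ 61  88 115]
 [ 66  93 125]
 [ 68  94 125]
 [ 63  89 118]]
[[178 199 205]
 [176 198 206]
 [178 198 205]
 [172 191 199]
 [164 184 192]
 [141 159 168]
 [102 121 134]
 [ 72  92 113]
 [ 59  85 110]
 [ 58  84 114]
 [ 60  86 114]
 [ 59  86 113]
 [ 61  86 115]
 [ 63  88 117]
 [ 58  85 117]
 [ 64  91 122]
 [ 62  90 122]
 [ 65  92 123]]
[[ 57  84 117]
 [ 59  88 118]
 [ 65  90 123]
 [ 64  89 120]
 [ 61  85 115]
 [ 67  90 114]
 [ 94 114 128]
 [133 150 162]
 [152 172 183]
 [133 156 173]
 [ 95 120 150]
 [ 66  96 136]
 [ 60  88 131]
 [ 56  82 122]
 [ 58  82 115]
 [ 66  86 116]]
```

Call:
{"name": "move_arm", "arguments": {
  "series": [
    {"grip":0,"xyz":[0.5,-1,6],"angular":[0,0,-0.002]},
    {"grip":0,"xyz":[1,-2,16],"angular":[0,0,-0.004]},
    {"grip":0,"xyz":[1.6,-3.7,28],"angular":[0.002,0,-0.008]},
    {"grip":0,"xyz":[1.6,-3.7,40],"angular":[0.002,0,-0.008]},
    {"grip":0,"xyz":[1.6,-3.7,51],"angular":[0.002,0,-0.008]},
    {"grip":0,"xyz":[1.6,-3.7,58],"angular":[0.002,0,-0.008]},
    {"grip":0,"xyz":[1.6,-3.7,62],"angular":[0.002,0,-0.008]},
    {"grip":0,"xyz":[1.6,-3.7,62],"angular":[0.002,0,-0.008]},
    {"grip":0,"xyz":[1.6,-3.7,62],"angular":[0.002,0,-0.008]},
    {"grip":0,"xyz":[1.6,-3.7,62],"angular":[0.002,0,-0.008]}
  ]
}}

```text
time_s: 12.9
tcp_pos: [0.5453, 0.2, 0.0985]
ee_rot: [[0.414, 0.91, 0.001], [0.91, -0.414, 0.001], [0.001, 0.001, -1.0]]
wrist_force: [0.9, -0.4, -0.1]
gripper_width: 0.249
gripper_force: 29.8
```

```bash
python3 -c "
from h import *
go([.545,.1991,.0727],65.3)"
```

```text
t 12.9 tcp [0.5453 0.2    0.0985] yaw 65.56 F [ 0.9 -0.4 -0.1] w 0.249 j [ 36.  26. -17.  -0. -47. 119.]
 xyz [-1.   0.1 25.8] ang [ 0.0006 -0.0015  0.0046]
```

Call:
{"name": "move_arm", "arguments": {
  "series": [
    {"grip":0,"xyz":[-0.7,0,5],"angular":[0,-0.001,0.002]},
    {"grip":0,"xyz":[-0.7,0,11],"angular":[0,-0.001,0.002]},
    {"grip":0,"xyz":[-0.7,0,17],"angular":[0,-0.001,0.002]},
    {"grip":0,"xyz":[-0.7,0,22],"angular":[0,-0.001,0.002]},
    {"grip":0,"xyz":[-0.7,0,25],"angular":[0,-0.001,0.002]},
    {"grip":0,"xyz":[-0.7,0,25.5],"angular":[0,-0.001,0.002]},
    {"grip":0,"xyz":[-0.7,0,25.5],"angular":[0,-0.001,0.002]},
    {"grip":0,"xyz":[-0.7,0,25.5],"angular":[0,-0.001,0.002]},
    {"grip":0,"xyz":[-0.7,0,25.5],"angular":[0,-0.001,0.002]},
    {"grip":0,"xyz":[-0.7,0,25.5],"angular":[0,-0.001,0.002]}
  ]
}}

```text
time_s: 13.9
tcp_pos: [0.5447, 0.1992, 0.0726]
ee_rot: [[0.416, 0.91, 0.0], [0.91, -0.416, -0.0], [-0.0, 0.0, -1.0]]
wrist_force: [-0.4, -0.4, -0.9]
gripper_width: 0.253
gripper_force: 29.8
```

```bash
python3 -c "
from h import *
cap('side','s5');cap('wrist','w5')
a=cv2.imread('pics/s5.png');b=cv2.imread('pics/w5.png')
cv2.imwrite('pics/c5.png',np.hstack([cv2.resize(a[100:240,180:320],(400,400),interpolation=cv2.INTER_CUBIC),cv2.resize(b[130:330,180:380],(400,400))]))
go([.545,.1991,.0727],65.3)
# where stamp face corners should appear in side crop
T=np.load('pics/w5.npz')['T']
print(((proj('s5',[(T@[x,y,.0535,1])[:3] for x in(-.015,.015) for y in(-.028,.028)])-[180,100])*400/140).round(0))
"
```

```text
t 14.0 tcp [0.5446 0.1992 0.0726] yaw 65.44 F [ 0.9 -0.3 -1.4] w 0.251 j [ 36.  28. -18.   0. -44. 119.]
 xyz [ 0.1  0.4 -0.1] ang [0.0001 0.0003 0.0025]
[[157. 225.]
 [217. 223.]
 [158. 213.]
 [217. 210.]]
```

View pics/c5.png

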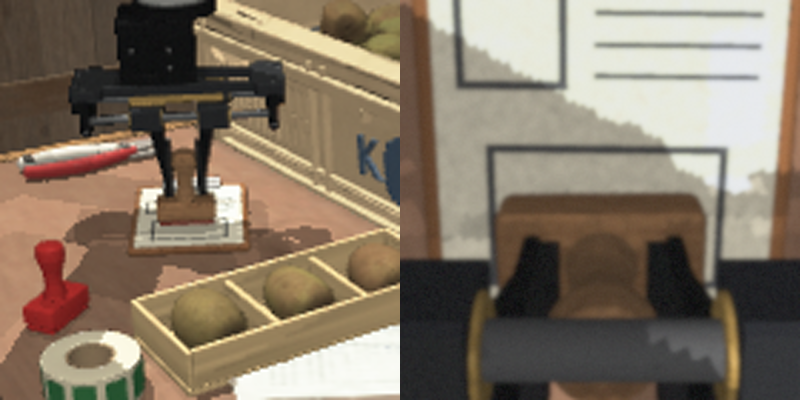

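The side crop shows the stamp level with a gap above the ticket, face at about row 222. The wrist crop shows the block (columns 500–708) centred within and parallel to the frame (columns 488–727). The fruit and sticker roll are in place, so I'll hand in.

```bash
python3 -c "
from station import r
print(r.finish_job())"
```

```text
the job is handed in; nothing more can be done
None
```

I pressed the stamp flat on the ink pad at about 12 N, carried it over the tray, and handed the job in with the gripper holding it level about 1 cm above the ticket frame, centred to within roughly 1 mm. The hand-in gave no verdict.

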